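# Tip a block mould down onto the levelling plate and bring the stop up

## Task

Lay the block mould down for pouring without gripping it: push it over near its top with the fingertips, away from the sliding stop, so that it falls flat inside the taped outline on the levelling plate with its pour hole facing up. Then push the stop along its slot until it rests against the foot of the lying mould, leaving the mould inside the outline. Do not lift the mould or disturb the jar, cup and bottle standing round the plate.

Things in the scene. Friction and masses are not known exactly. Their poses are not given: they have to be found in the camera images.
- outline (a point): centre of the rectangle of beige tape on the top (12 mm above the bench) of the levelling plate. 160 mm (x) by 110 mm (y) inside the tape, which is 12 mm wide. Its x axis points along the plate away from the stop, the way the mould must fall. The plate, a fixed aluminium slab 300 x 150 x 12 mm, is centred 50 mm from here towards the stop (-x).
- mould: block mould of plaster between plywood cheeks, 36 mm thick (x), 80 wide (y), 130 tall (z), about 0.45 kg, loose, standing on end across the near end of the outline. Origin: centre of its foot, the small face it stands on. It must fall along its own +x, so that its +x face ends underneath and its -x face, with the black 20 mm pour hole, on top; the foot then faces the stop.
- mould_centre (a point): centre of the mould block (65 mm above its foot while it stands).
- foot_edge (a point): middle of the lower edge of the mould on its +x side, the edge over which it turns; it stays down on the plate all the time.
- foot_left (a point): corner of the mould's plain face that comes to lie underneath, at the foot, +y side.
- foot_right (a point): corner of the mould's plain face that comes to lie underneath, at the foot, -y side.
- head_left (a point): corner of the mould's plain face that comes to lie underneath, at the top end, +y side.
- head_right (a point): corner of the mould's plain face that comes to lie underneath, at the top end, -y side.
- stop_face (a point): centre of the rubber working face of the sliding stop, a steel block 16 mm thick, 56 wide, 34 tall (top 36 mm above the plate), on the plate behind the mould's pour-hole face. This point is 18.5 mm above the plate. Its x axis, parallel to the outline's, points towards the mould; the back face, to push on, is 16 mm behind (-x).
- stop (a joint): travel of the sliding stop along its slot, m, from 0 (far from the mould) to 0.125, growing towards the taped outline; it slides stiffly (2 N, about 3 N at 0.2 m/s) and stays where it is left.
- jar: a round translucent white jar with a white screw lid, 71 mm across and 90 mm tall, standing on the bench past the taped end of the plate. Origin: centre of its underside. A bystander, not to be disturbed.
- cup: a clear cup with pink contents, 66 mm across and 80 mm tall, standing on the bench beyond the stop's end of the plate. Origin: centre of its underside. A bystander.
- dropper: a slim white bottle with a red nozzle, 42 mm across and 135 mm tall, standing on the bench close beside the plate on the side away from the robot. Origin: centre of its underside. A bystander.
There are look-alikes about, which are no part of the job. Of the things that look like the mould, the middle-sized one is meant.

How it is judged:
On the way, in this order (a step that is already met when the one before it is completed fails the run):
1. the mould lies at rest, pour hole up, inside the taped outline (angle between mould's own x axis and vertical above 3.04 rad and linear speed of mould below 0.02 m/s and height (world z) of mould_centre below 0.034 m and x of foot_left in the frame of outline between -0.086 and 0.086 m and y of foot_left in the frame of outline between -0.061 and 0.061 m and x of foot_right in the frame of outline between -0.086 and 0.086 m and y of foot_right in the frame of outline between -0.061 and 0.061 m and x of head_left in the frame of outline between -0.086 and 0.086 m and y of head_left in the frame of outline between -0.061 and 0.061 m and x of head_right in the frame of outline between -0.086 and 0.086 m and y of head_right in the frame of outline between -0.061 and 0.061 m), for 0.2 s.
2. the stop rests against the foot of the lying mould (angle between mould's own x axis and vertical above 3.04 rad and linear speed of mould below 0.02 m/s and height (world z) of mould_centre below 0.034 m and x of mould in the frame of stop_face below 0.008 m), for 0.2 s.
At the end, for the whole second after the job is handed in: The mould lies flat on the plate (within 0.1 rad), pour hole up, at rest, no corner more than 6 mm over the inner edge of the tape; the stop's face is within 8 mm of the middle of the mould's foot; jar, cup and bottle stand within 15 mm of where they were (all of step 2 and x of foot_left in the frame of outline between -0.086 and 0.086 m and y of foot_left in the frame of outline between -0.061 and 0.061 m and x of foot_right in the frame of outline between -0.086 and 0.086 m and y of foot_right in the frame of outline between -0.061 and 0.061 m and x of head_left in the frame of outline between -0.086 and 0.086 m and y of head_left in the frame of outline between -0.061 and 0.061 m and x of head_right in the frame of outline between -0.086 and 0.086 m and y of head_right in the frame of outline between -0.061 and 0.061 m and angular speed of mould below 0.1 rad/s and distance of each of jar, cup, dropper from where it was at the start of the episode below 0.015 m and angle between each of jar, cup, dropper's own z axis and vertical below 0.2 rad); the robot touches nothing.
It fails at once if the mould is lifted: its turning edge rises more than 20 mm off the plate, or it is tipped the wrong way (height (world z) of foot_edge above 0.032 m).
It fails at once if the mould is lifted: its centre rises more than 20 mm above its standing height (height (world z) of mould_centre above 0.097 m).
It fails at once if the jar, cup or bottle is moved more than 15 mm or knocked over (distance of any of jar, cup, dropper from where it was at the start of the episode above 0.015 m or angle between any of jar, cup, dropper's own z axis and vertical above 0.35 rad).
It also fails if it takes over 42 s, if anything falls off the work surface, if the arm or the gripper's body presses on something with over 40 N, if the wrist force passes 120 N, or if a joint passes its speed limit or range.

## Robot

A 6-joint arm with a two-finger parallel gripper is mounted at the origin on a cart in front of the work surface, level with it; the furniture and walls round the work are solid. World frame = base frame: x ahead of the robot, y to its left, z up, the work surface at z = 0. Lengths are in m, angles in rad, forces in N, time in s.
With the tool pointing down it reaches from about 0.275 to 0.875 m from the base axis. Payload 12.5 kg.
Tool frame: the origin (TCP) lies on the centre line of the jaws, within the pads' length; the fingertips stand r.finger_overhang ahead of it and the grasp point (between the pads) lies 3 mm ahead of it (r.finger_overhang is the distance from the TCP to the fingertips, in m); z points along the fingers, y is the line along which they close (so a half turn about z gives the same grasp; the last joint's range is limited). The gripper opens to 85 mm and grips with 20 to 120 N. Pads are 22 mm wide; open, the fingers measure 114 mm over their backs; the gripper's body (76 mm by 85 mm) begins 54 mm behind the grasp point. The pads swing forward as they close: fully open they stand 13 mm farther back than shut.
Start: joints at [1.02, 0.351, 1.652, -0, 1.139, -0.085], TCP at [0.247, 0.491, 0.253] pointing down, gripper open.
Joint ranges: [-2.75, 2.75], [-0.79, 2.1], [0.01, 2.65], [-1.57, 4.71], [0.07, 3.14], [-2.87, 2.87]. Speed limits (rad/s): [2.22, 2.22, 2.79, 3.14, 3.14, 3.14].

## Interface

Orientations are given as a unit quaternion [x, y, z, w].
In Python, from cell import r, optics gives the robot as it stands. The module is installed in compiled form; this text tells all that it offers. Calls block until the motion is done:
- r.move_to(position, orientation): joint-space move of the TCP to a pose.
- r.move_linear(position, rot=None, vel=0.15): straight line of the TCP; rot=None keeps the orientation; vel is the mean speed in m/s.
- r.set_joints(angles): joint-space move.
- r.set_gripper(opening, squeeze=None): opening from 0.0 (shut) to 1.0 (fully open); squeeze is the grip in N (None keeps the last); returns when the fingers have stopped.
- r.sleep(seconds).
- r.inverse_kinematics(position, orientation): joint angles nearest the present ones, or None.
- optics.get_image(name): name is "side" or "top" or "wrist"; returns a dict with "pixels" (384x512x3 uint8, red, green, blue), "depth" (384x512 float32, m along the optical axis (not along the pixel's ray), 0 where there is no reading), "fx", "fy", "cx", "cy" (pixels), "camera_from_world" (4x4, takes a point from world to camera coordinates); the wrist camera has in their place "mount" (4x4, takes a point from camera to tool coordinates, whose origin is the TCP and whose axes are the flange's). Camera axes: x right, y down, z forward; pixel columns grow to the right and rows downward; lengths in m; the calibration is good to about 2 mm. A picture is of the moment at which its call begins: read the wrist's pose just before it.
A pose or a line that the arm cannot do raises r.PlanningError and nothing moves.
- r.hand_in(): hands the job in; it is judged then, once.
Readings, each from a call of its own:
- r.current_t(): time.
- r.current_q(): joint angles.
- r.current_qvel(): joint speeds.
- r.current_effort(): joint torques, N m.
- r.current_tool_pos(): TCP position.
- r.current_ee_rot(): TCP orientation.
- r.current_contact_force(): force on the tool from outside, world axes, zero at the start.
- r.current_torque(): the same for the moment, N m.
- r.current_opening(): opening from 0.0 (shut) to 1.0 (fully open).
- r.current_finger_force(): force on a finger pad.
Only numpy, scipy, OpenCV 4.12 (cv2) and the standard library are available. Lean on these libraries where they do the work, as an engineer would, in place of code of your own. Each camera call takes 0.05 s, during which the arm holds its last target. There are 200 camera calls.

## Working session

There is one attempt and no reset: what is moved stays moved. The work goes in short steps, each a Python script; the robot and the scene stay as the last script left them, time stands still between calls to the robot, and variables do not carry over. Pictures are saved under pics/ and viewed, at most 10 in all, crops included, and the job is handed in when it is done.

```bash
mkdir -p pics; python3 - <<'E'
from cell import r, optics
import cv2,numpy as np
for n in ["top","side"]:
    d=optics.get_image(n); cv2.imwrite(f"pics/{n}0.png",d["pixels"][:,:,::-1])
    np.savez(f"{n}0.npz",**d)
    print(n,d["fx"],d["fy"],d["cx"],d["cy"],np.round(np.array(d["camera_from_world"]),3).tolist(),(d["depth"]>0).mean())
print(r.current_t(),r.finger_overhang,r.current_ee_rot())
E
```

```text
top 483.4503476950672 483.4503476950672 255.42780980874105 188.5491022468212 [[-0.027, -0.999, -0.018, 0.143], [-0.997, 0.028, -0.068, 0.502], [0.068, 0.016, -0.998, 1.345], [0.0, 0.0, 0.0, 1.0]] 0.9958546956380209
side 419.16839809411005 419.16839809411005 260.59258377656 184.54634696043644 [[0.999, 0.042, -0.015, -0.505], [0.016, -0.654, -0.757, 0.156], [-0.042, 0.756, -0.654, 1.274], [0.0, 0.0, 0.0, 1.0]] 0.9958902994791666
0.1 0.022 [ 2.30788226e-01  9.73003864e-01 -4.98210017e-04 -1.65063033e-04]
```

View pics/top0.png

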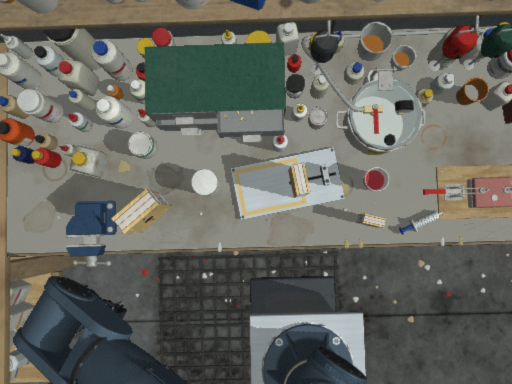

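View pics/side0.png

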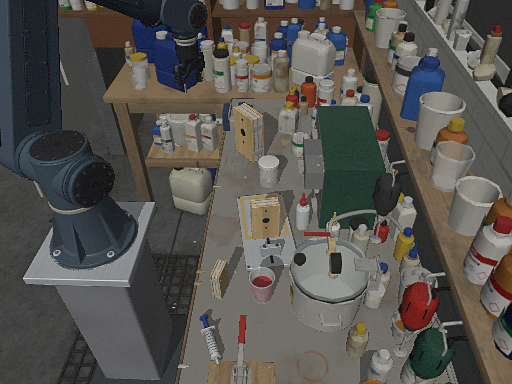

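The plate is centred near (290,183) in the top image, with the mould standing at (300,180) and the stop at (322,177). The jar is at (204,182), the cup at (376,180) and the dropper at (281,142). The side view shows the hole facing the stop. Next I'll take metric measurements and an enlarged crop.

```bash
cat > h.py <<'E'
import numpy as np,cv2
def load(n): return dict(np.load(n))
def ray(d,uv,z):
    T=np.array(d["camera_from_world"]);R=T[:3,:3];c=-R.T@T[:3,3]
    uv=np.atleast_2d(uv).astype(float)
    v=np.c_[(uv[:,0]-d["cx"])/d["fx"],(uv[:,1]-d["cy"])/d["fy"],np.ones(len(uv))]@R
    return c+v*((z-c[2])/v[:,2])[:,None]
def cloud(d):
    T=np.array(d["camera_from_world"]);h,w=d["depth"].shape
    u,v=np.meshgrid(np.arange(w),np.arange(h));z=d["depth"]
    p=np.stack([(u-d["cx"])/d["fx"]*z,(v-d["cy"])/d["fy"]*z,z],-1)
    return (p-T[:3,3])@T[:3,:3]
E
python3 - <<'E'
from h import *
d=load("top0.npz");P=cloud(d);px=d["pixels"]
hsv=cv2.cvtColor(px,cv2.COLOR_RGB2HSV)
print("plate px",[ (uv,np.round(P[uv[1],uv[0]],3).tolist()) for uv in [(270,185),(250,200),(300,180),(204,182),(376,180),(281,142),(215,70),(385,110),(323,178),(375,220)]])
# mould top
m=((P[...,2]>.125)&(P[...,2]<.16)).astype(np.uint8); m[:, :285]=0;m[:,320:]=0;m[:155]=0;m[210:]=0
q=P[m>0]; print("top",len(q),q.mean(0))
r_=cv2.minAreaRect((q[:,:2]*1000).astype(np.float32));print(r_)
# tape mask
roi=np.zeros(m.shape,bool);roi[150:220,230:350]=1
t=roi&(hsv[...,0]>12)&(hsv[...,0]<32)&(hsv[...,1]>70)&(P[...,2]<.03)
W=P[t]; W=ray(d,np.argwhere(t)[:,::-1],.012);print("tape",len(W),cv2.minAreaRect((W[:,:2]*1000).astype(np.float32)))
t2=np.where(t[...,None],np.uint8([255,0,255]),px)
c=np.hstack([px[145:220,225:350],t2[145:220,225:350]])
cv2.imwrite("pics/crop.png",cv2.resize(c[:,:,::-1],None,fx=3.2,fy=5 if 0 else 3.2,interpolation=cv2.INTER_CUBIC))
s=load("side0.npz");x0,y0=232,180
cv2.imwrite("pics/crops.png",cv2.resize(s["pixels"][180:280,225:325,::-1],None,fx=5,fy=5,interpolation=cv2.INTER_CUBIC))
# max heights along approach grid
for y in np.arange(-.3,.35,.05):
    print("%.2f"%y,[int(1000*P[...,2][(abs(P[...,0]-x)<.025)&(abs(P[...,1]-y)<.025)].max(initial=-1)) for x in np.arange(.3,.85,.05)])
E
```

```text
plate px [((270, 185), [0.515, 0.087, 0.007]), ((250, 200), [0.474, 0.145, 0.013]), ((300, 180), [0.516, 0.012, 0.144]), ((204, 182), [0.522, 0.265, 0.091]), ((376, 180), [0.518, -0.206, 0.04]), ((281, 142), [0.621, 0.056, 0.107]), ((215, 70), [0.781, 0.216, 0.233]), ((385, 110), [0.686, -0.208, 0.161]), ((323, 178), [0.528, -0.059, 0.045]), ((375, 220), [0.408, -0.186, 0.095])]
top 446 [0.51893024 0.01233476 0.14138946]
((518.9647827148438, 11.85470199584961), (78.65628051757812, 36.31562805175781), 10.147138595581055)
tape 663 ((521.7371826171875, 26.521194458007812), (132.11778259277344, 307.9378662109375), 10.0062837600708)
-0.30 [-787, 25, 29, 95, 105, 7, 156, 161, 159, 158, 9]
-0.25 [-780, 25, 26, 9, 82, 82, 160, 218, 227, 164, 167]
-0.20 [-784, 10, 100, 8, 84, 86, 188, 216, 215, 165, 168]
-0.15 [-788, 8, 99, 93, 85, 83, 219, 219, 220, 161, 91]
-0.10 [-784, 10, 9, 18, 50, 46, 20, 159, 210, 203, 260]
-0.05 [-786, 9, 9, 21, 57, 54, 20, 69, 73, 198, 338]
-0.00 [-788, 8, 8, 20, 148, 148, 19, 9, 125, 74, 299]
0.05 [-785, 11, 7, 20, 146, 146, 110, 233, 238, 239, 239]
0.10 [-786, 8, 1378, 23, 20, 23, 186, 230, 240, 239, 238]
0.15 [-785, 6, 15, 21, 20, 23, 186, 232, 238, 239, 238]
0.20 [-787, 7, 11, 16, 18, 20, 9, 231, 238, 238, 238]
0.25 [-787, 9, 7, 8, 97, 98, 8, 154, 239, 238, 239]
0.30 [-785, 6, 9, 8, 96, 95, 8, 188, 239, 239, 237]
```

View pics/crop.png

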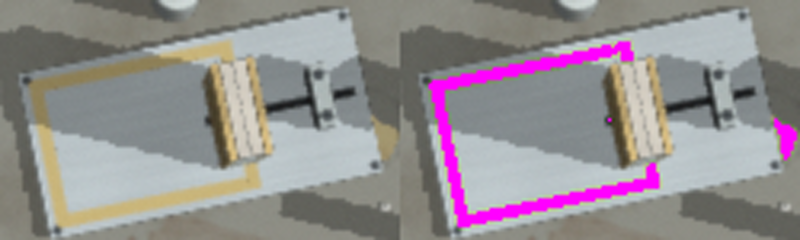

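View pics/crops.png

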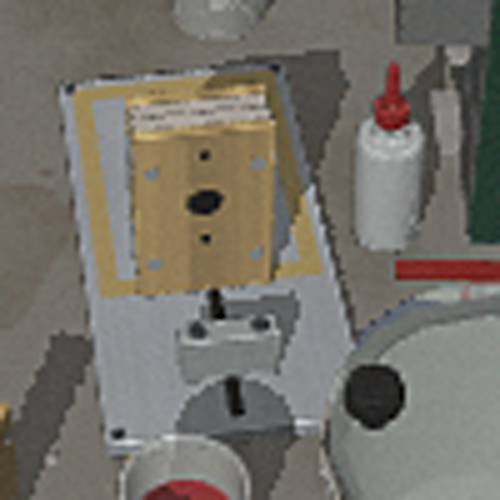

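The crops show the tape outline clearly and the mould standing across its near end. The pour hole (205,202 in the side crop) faces the stop (230,345). Now I'll compute the outline frame.

```bash
python3 - <<'E'
from h import *
d=load("top0.npz");P=cloud(d);px=d["pixels"]
hsv=cv2.cvtColor(px,cv2.COLOR_RGB2HSV)
roi=np.zeros(px.shape[:2],bool);roi[150:220,230:308]=1
t=roi&(hsv[...,0]>12)&(hsv[...,0]<32)&(hsv[...,1]>70)&(P[...,2]<.03)
W=ray(d,np.argwhere(t)[:,::-1],.012);R=cv2.minAreaRect((W[:,:2]*1000).astype(np.float32));print("tape",R)
a=np.radians(R[2]) ; c=np.array(R[0])/1e3
ex=np.array([-np.sin(a),np.cos(a)]); ey=np.array([-np.cos(a),-np.sin(a)])
def show(n,p): p=np.atleast_2d(p)[:,:2]-c; print(n,np.round(np.c_[p@ex,p@ey],4).tolist())
# robust edges of W: percentiles
w=W[:,:2]-c;print("extent",np.percentile(w@ex,[0.5,99.5]),np.percentile(w@ey,[.5,99.5]))
m=(P[...,2]>.125)&(P[...,2]<.16);k=np.zeros_like(m);k[155:210,285:320]=1;m&=k
q=ray(d,np.argwhere(m)[:,::-1],.142);R2=cv2.minAreaRect((q[:,:2]*1000).astype(np.float32));print(R2)
show("mouldtop",np.array(R2[0])/1e3)
k[:]=0;k[155:200,308:335]=1;m=k&(P[...,2]>.036)&(P[...,2]<.07)
q=ray(d,np.argwhere(m)[:,::-1],.048);R3=cv2.minAreaRect((q[:,:2]*1000).astype(np.float32));print("stop",R3,len(q),P[m][:,2].max());show("stop",np.array(R3[0])/1e3)
show("cup/jar/dropper",P[[180,182,142],[376,204,281]])
# pot
k[:]=0;k[80:160,330:430]=1;show("pot nearest",[min(P[k&(P[...,2]>.05)&(P[...,2]<.3)],key=lambda p:p[0])])
print(ex,ey,c)
E
```

```text
tape ((510.7413024902344, 88.73463439941406), (132.10935974121094, 181.6282958984375), 9.984652519226074)
extent [-0.09014404  0.09036942] [-0.06598617  0.06594876]
((518.5722045898438, 12.433034896850586), (79.15452575683594, 37.4417724609375), 9.781023025512695)
mouldtop [[-0.0765, 0.0055]]
stop ((537.5968627929688, -65.0787582397461), (55.872528076171875, 17.27361297607422), 9.196722984313965) 126 0.05773252955456203
stop [[-0.1561, 0.0002]]
cup/jar/dropper [[-0.2911, 0.0435], [0.1716, -0.0414], [-0.0509, -0.1031]]
pot nearest [[-0.3087, -0.0208]]
[-0.17338438  0.98485423] [-0.98485423 -0.17338438] [0.5107413  0.08873463]
```

```bash
cat >> h.py <<'E'
from scipy.spatial.transform import Rotation as Ro
C=np.array([.5107,.0887]);A=np.radians(9.9)
EX=np.array([-np.sin(A),np.cos(A)]);EY=np.array([-np.cos(A),-np.sin(A)])
def W(x,y,tipz): return np.r_[C+x*EX+y*EY,tipz+.022]   # outline frame, fingertip height -> TCP
def L(p): p=np.atleast_2d(p)[:,:2]-C; return np.c_[p@EX,p@EY]
def quat(s):
    x=s*np.r_[EX,0];z=np.array([0,0,-1.]);return Ro.from_matrix(np.c_[x,np.cross(z,x),z]).as_quat()
E
python3 - <<'E'
from h import *
from cell import r,optics
r.set_gripper(0.0)
p=W(-.128,.0055,.26)
sol=[(s,r.inverse_kinematics(p,quat(s))) for s in(1,-1)]
q0=r.current_q();sol=[x for x in sol if x[1] is not None]
for s,q in sol: print(s,np.round(q,2))
s=min(sol,key=lambda x:np.abs(np.array(x[1])-q0).max())[0];print(s)
r.move_to(p,quat(s))
r.move_linear(W(-.128,.0055,.132))
print(r.current_t(),r.current_contact_force())
for x in np.arange(-.122,-.052,.004):
    r.move_linear(W(x,.0055,.132),vel=.05)
    print(round(x,3),np.round(r.current_contact_force(),2))
r.sleep(.5)
r.move_linear(W(-.128,.0055,.15))
r.move_linear(W(-.185,.0,.15))
d=optics.get_image("top");np.savez("top1.npz",**d)
e=optics.get_image("side");np.savez("side1.npz",**e)
cv2.imwrite("pics/after.png",cv2.resize(np.hstack([d["pixels"][130:230,220:360],e["pixels"][180:280,200:340]])[:,:,::-1],None,fx=2.8,fy=2.8))
print(r.current_t(),s)
E
```

```text
1 [-0.16  0.28  1.67 -0.    1.19 -0.33]
-1 [-0.16  0.28  1.67 -0.    1.19  2.81]
1
4.0167 [-0.09352579 -0.03888121  0.37628297]
-0.122 [0.29 0.86 0.25]
-0.118 [-0.26  0.02  0.46]
-0.114 [ 0.27  0.16 -0.55]
-0.11 [ 0.1  -0.43 -0.38]
-0.106 [-0.31  0.29  0.28]
-0.102 [-0.04 -1.   -0.59]
-0.098 [ 0.02 -0.14  0.09]
-0.094 [-0.06 -0.4  -0.61]
-0.09 [-0.32 -0.69  0.02]
-0.086 [-0.22 -1.04 -0.33]
-0.082 [ 0.05 -0.34  0.33]
-0.078 [-0.06 -0.06  1.38]
-0.074 [-0.03 -0.08 -0.06]
-0.07 [-0.71  0.11  0.01]
-0.066 [-0.15 -0.48 -0.07]
-0.062 [-0.14  0.03 -0.55]
-0.058 [-0.17  0.26 -0.12]
-0.054 [ 0.46 -1.49  0.02]
10.325 1
```

View pics/after.png

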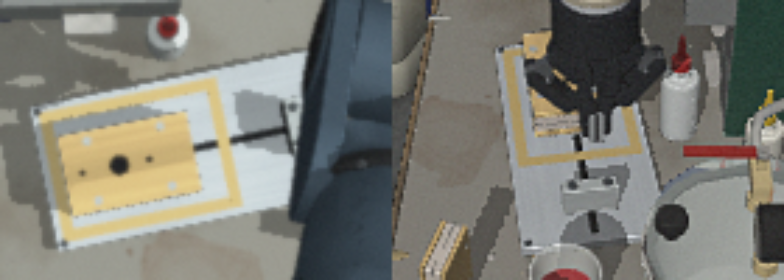

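The mould is lying with its hole up (120,165 in the left crop), and it has slid forward towards the far tape. I'll measure its corners.

```bash
python3 - <<'E'
from h import *
d=load("top1.npz");P=cloud(d);hsv=cv2.cvtColor(d["pixels"],cv2.COLOR_RGB2HSV)
k=np.zeros(P.shape[:2],bool);k[150:215,232:312]=1
m=(k&(P[...,2]>.032)&(P[...,2]<.07)).astype(np.uint8)
n,l,s,_=cv2.connectedComponentsWithStats(m);i=1+s[1:,4].argmax();print(s[i])
q=ray(d,np.argwhere(l==i)[:,::-1],.048);R=cv2.minAreaRect((q[:,:2]*1000).astype(np.float32))
print(R,np.median(P[l==i][:,2]));print(np.round(L(cv2.boxPoints(R)/1e3),4).tolist(),L(np.array(R[0])/1e3))
# tape inner far edge check
t=k&(hsv[...,0]>12)&(hsv[...,0]<32)&(hsv[...,1]>70)&(P[...,2]<.028)
w=L(ray(d,np.argwhere(t)[:,::-1],.012));print(np.percentile(w,[.5,99.5],axis=0))
E
```

```text
[ 241  170   51   37 1366]
((504.0642395019531, 99.84628295898438), (81.33496856689453, 129.8641815185547), 9.752429962158203) 0.04872681584237969
[[0.0772, 0.0451], [-0.0527, 0.0455], [-0.0529, -0.0359], [0.0769, -0.0362]] [[0.01212119 0.00462058]]
[[-0.09085435 -0.06594139]
 [ 0.09036688  0.06580565]]
```

The mould is inside the outline: foot at x=-0.053, head at +0.077 (limit 0.086). Next I'll push the stop most of the way, then measure the gap.

```bash
python3 - <<'E'
from h import *
from cell import r,optics
r.move_linear(W(-.192,0,.15)); r.move_linear(W(-.192,0,.028),vel=.12)
print(r.current_contact_force())
r.move_linear(W(-.089,0,.028),vel=.05)
print(np.round(r.current_contact_force(),1))
r.move_linear(W(-.12,0,.028))
r.move_linear(W(-.12,0,.16),vel=.2)
r.move_to(W(-.12,.25,.2),quat(1))
d=optics.get_image("top");np.savez("top2.npz",**d)
e=optics.get_image("side");np.savez("side2.npz",**e)
cv2.imwrite("pics/after2.png",cv2.resize(np.hstack([d["pixels"][130:230,220:360],e["pixels"][180:280,200:340]])[:,:,::-1],None,fx=2.8,fy=2.8))
P=cloud(d);k=np.zeros(P.shape[:2],bool);k[150:215,232:345]=1
w=L(P[k&(P[...,2]>.036)&(P[...,2]<.07)]);
c=w[abs(w[:,1])<.02];print(np.round(np.sort(c[c[:,0]<-.035][:,0])[::4],3))
print(r.current_t())
E
```

```text
[0.94550386 0.03147628 0.34620349]
[0.1 0.8 0.2]
[-0.081 -0.08  -0.079 -0.078 -0.077 -0.077 -0.076 -0.075 -0.074 -0.074
 -0.073 -0.072 -0.071 -0.071 -0.07  -0.069 -0.068 -0.068 -0.067 -0.066
 -0.065 -0.065 -0.064 -0.052 -0.051 -0.051 -0.05  -0.049 -0.048 -0.048
 -0.047 -0.046 -0.046 -0.045 -0.044 -0.043 -0.042 -0.041 -0.041 -0.04
 -0.039 -0.038 -0.038 -0.037 -0.036 -0.036]
16.2083
```

View pics/after2.png

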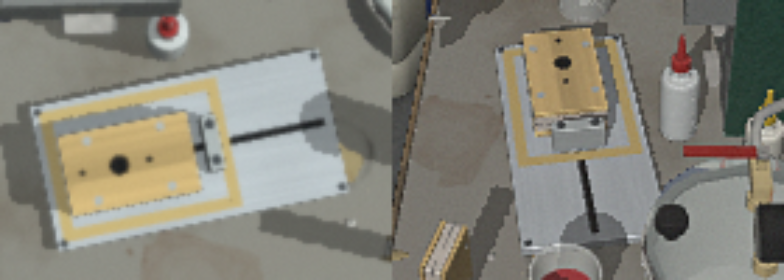

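The stop (210,140 in the left crop) is about 11 mm short of the foot and the mould hasn't moved. One more push of 10.5 mm should close it.

```bash
python3 - <<'E'
from h import *
from cell import r,optics
r.move_to(W(-.12,0,.16),quat(1)); r.move_linear(W(-.12,0,.028))
r.move_linear(W(-.0785,0,.028),vel=.03); r.sleep(.3)
r.move_linear(W(-.12,0,.028)); r.move_linear(W(-.12,0,.16),vel=.2)
r.move_to(W(-.12,.25,.2),quat(1))
d=optics.get_image("top")
P=cloud(d);k=np.zeros(P.shape[:2],bool);k[150:215,232:345]=1
w=L(P[k&(P[...,2]>.036)&(P[...,2]<.07)])
c=np.sort(w[abs(w[:,1])<.02][:,0]);print(np.round(np.r_[c[0],c[-1]],4)); print("max gap",np.diff(c).max())
b=L(cv2.boxPoints(cv2.minAreaRect((w@np.c_[EX,EY].T).astype(np.float32)*1)) + C);print(np.round(b,4).tolist())
print(r.current_t())
cv2.imwrite("pics/after3.png",cv2.resize(d["pixels"][130:230,190:390,::-1],None,fx=4,fy=4,interpolation=cv2.INTER_CUBIC))
E
```

```text
[-0.0701  0.077 ]
max gap 0.0008392243313629089
[[0.0772, 0.0448], [-0.0701, 0.0449], [-0.0701, -0.0362], [0.0771, -0.0363]]
22.3417
```

View pics/after3.png

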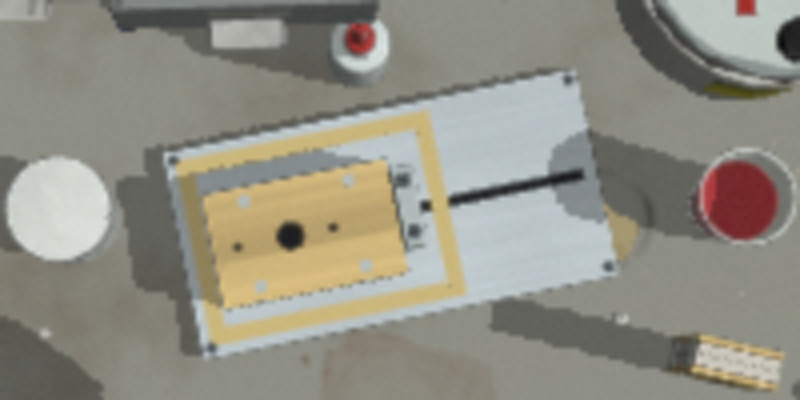

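The stop (408,208) is against the mould's foot, the mould is inside the tape, and the jar, cup and bottle are where they were. Handing in.

```bash
python3 -c "
from cell import r
print(r.hand_in())"
```

```text
the job is handed in; nothing more can be done
None
```

I handed the job in at about 22 s; the call returned no verdict. In the last image the mould lies flat inside the outline with its pour hole up, its head end about 9 mm inside the limit, the stop is against its foot with no measurable gap, and the jar, cup and bottle look undisturbed.

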